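Shut the feed valve and hold the sprung bath cover at its drip angle

ROBOT

A 6-joint arm with a two-finger parallel gripper is mounted at the origin on a cart in front of the work surface, level with it; the furniture and walls round the work are solid. World frame = base frame: x ahead of the robot, y to its left, z up, the work surface at z = 0. Lengths are in m, angles in rad, forces in N, time in s.
With the tool pointing down it reaches from about 0.35 to 0.85 m from the base axis. Payload 8.1 kg.
Tool frame: the origin (TCP) lies on the mounting face of the last link; the fingertips stand 186 mm ahead of it and the grasp point (between the pads) lies 167 mm ahead of it; z points along the fingers, y is the line along which they close (so a half turn about z gives the same grasp; the last joint's range is limited). The gripper opens to 93 mm and grips with 3 to 60 N. Pads are 15 mm wide; open, the fingers measure 128 mm over their backs; the gripper's body (75 mm by 188 mm) begins 65 mm behind the grasp point.
Start: joints at [1.119, 0.13, 1.488, -0, 1.523, -0.085], TCP at [0.215, 0.56, 0.405] pointing down, gripper open.
Joint ranges: [-2.96, 2.96], [-0.89, 2.26], [0.02, 2.5], [-1.34, 4.48], [0, 2.73], [-2.66, 2.66]. Speed limits (rad/s): [2.39, 2.39, 2.79, 3.14, 3.14, 3.14].

INTERFACE

Orientations are given as a rotation vector (axis times angle).
In Python, from plant import * gives the robot as it stands. The module is installed in compiled form; this text tells all that it offers.
- The arm moves only by the tool arm_command, never from a script. Its argument "increments" is a list of rows, each a list of 6 numbers: the shift along the tool's x, y, z in units of 0.2 m (1.0 is 0.2 m), then the turn, a rotation vector about the tool's x, y, z in units of pi rad (1.0 is pi rad). A call has exactly 5 rows; each row is the pose to reach, as a shift and turn from the pose commanded when the call began, along the tool's axes at that moment, turning the shorter way round; what a row does not reach only later rows make up. A row lasts 1/8 s, in which the tool goes at most 62.5 mm and 10.7 degrees, less where a joint would pass 70% of its speed; a pose out of reach is approached as far as the arm can. A call with a number of a shift or a turn outside -1 to 1 is refused whole. A call with a gripper value outside its range is refused whole. "fingers" is the closure, from -1 (fully open) to 1 (shut), set as the call begins (left out, the last holds). The fingers move at their own pace and stop on an object; "force" is the grip in N (left out, the last holds). Time passes only in rows, so rows that repeat a pose let the fingers close, or fill a call up. It gives the time, the measured TCP pose, the force, the opening and the grip force at its end, in the units of the state.
- read_state(): the state, without advancing time (a new reading comes with each control period).
- read_camera(name): name is "side" or "top" or "wrist"; returns a dict with "image" (384x512x3 uint8, red, green, blue), "fx", "fy", "cx", "cy" (pixels), "T" (4x4, takes a point from camera to world coordinates). Camera axes: x right, y down, z forward; pixel columns grow to the right and rows downward; lengths in m; the calibration is good to about 2 mm. A picture is of the moment at which its call begins. There is no depth.
- close_job(): hands the job in; it is judged then, once.
The state is a dict: "t": time; "q": joint angles; "dq": joint speeds; "joint_torque": joint torques, N m; "tool_pos": TCP position; "orientation": TCP orientation; "force": force on the tool from outside, world axes, zero at the start; "wrist_torque": the same for the moment, N m; "opening": finger opening in m; "gripper_force": force on a finger pad.
Only numpy, scipy, OpenCV 4.12 (cv2) and the standard library are available. Lean on these libraries where they do the work, as an engineer would, in place of code of your own. Each camera call takes 0.05 s, during which the arm holds its last target. There are 200 camera calls.

TASK

Shut the feed valve of the steel bath by turning its lever a quarter turn, fully across the pipe. Only then raise the sprung cover until it is clearly past its balance point (60 degrees open), without letting it run on to its open stop; then ease it back and hold it just below the balance point, five to ten degrees short of it, so that the drips run back into the bath. Finish there, still holding the cover, as it falls shut if let go; leave the mug, the beaker and the small box where they stand.

Things in the scene. Friction and masses are not known exactly. Their poses are not given: they have to be found in the camera images.
- bath: Fixed steel bench bath, 150 x 220 x 110 mm, under its cover. Origin under its centre; x points from the bar side (near the robot) to the hinge side, y to the feed pipe, z up; turned up to 0.25 rad either way. The pipe (20 mm thick, axis 70 mm up) leaves the middle of the +y side along y and turns down to the table at y = 0.30 m; on it, at y = 0.18 m, sits a brass ball valve.
- valve_lever (a joint): Valve lever, turning about a vertical axis, rad: 0 = open (along the pipe, pointing in the bath's +y, away from the bath), 1.571 = closed stop (across the pipe, pointing in the bath's -x, towards the robot). Grows counterclockwise seen from above, starts between 0 and 0.25, stays where it is left; friction 0.1 N m (about 1.6 N at the grip).
- valve_stem (a point): Point on the lever's vertical turning axis, at the mid-height of the lever's black grip (118 mm above the table).
- lever_grip (a point): Centre of the lever's black grip, 62 mm from the turning axis: 56 mm long along the lever, 12 mm wide, 16 mm high (110 to 126 mm above the table). It can be pinched from above across its 12 mm width, or pushed sideways. The space beside it is free; the pipe runs below (top at 80 mm).
- cover (a joint): Hinged cover, rad: 0 = shut (start), grows as the bar side rises and swings back away from the robot; open stop at 1.75. A spring helps lift it. Balance point at 1.047 (60 degrees): below it the cover falls shut, above it it is thrown open to the stop. Lifting takes about 1 N over the first half, then falling to nothing at the balance point; past it the cover pulls away with up to 2 N.
- cover_hinge (a point): Middle of the hinge axis along the bath's far rim, 118 mm above the table, parallel to the bath's y; the cover's plate lies in this axis. A thin steel arc of 70 mm radius about the axis on the bath's right (-y) side carries a 10 mm bead at the balance point: the plate lines up with the bead when balanced.
- bar_middle (a point): Middle of the cover's bar handle: round, 10 mm thick, parallel to the hinge, free for 110 mm. Shut: 203 mm nearer the robot than the hinge axis and 6 mm below it, 112 mm above the table, 40 mm (centre) in front of the cover's edge, free between but for the stays at its ends. Circles about the hinge axis. Pinch it from above, one finger before, one behind; it turns between the fingers.
- tea_mug: White mug, 78 mm wide (110 mm with its handle), 97 mm high, standing to the right of the bath; origin under its centre. Bystander.
- beaker: Clear glass beaker, 60 mm wide, 70 mm high, standing in front of the valve; origin under its centre. Bystander.
- indicator_box: Small flat box, 46 x 72 x 14 mm, lying in front of the bath to the right; origin under its centre. Bystander.

How it is judged:
On the way, in this order (a step that is already met when the one before it is completed fails the run):
1. the valve lever is at its closed stop (within 0.12 rad) while the cover is still shut (value of joint valve_lever above 1.45 rad and value of joint cover below 0.1 rad), for 0.2 s.
2. the cover is past its balance point by 0.04 rad or more (value of joint cover above 1.09 rad), for 0.2 s.
At the end, for the whole second after the job is handed in: The valve lever is within 0.12 rad of its closed stop; the cover stands still between 0.82 and 1.01 rad (2 to 13 degrees below its balance point of 1.047), carried by the fingers (contact force over 0.03 N), and would fall shut without them (value of joint valve_lever above 1.45 rad and value of joint cover between 0.82 and 1.01 rad and velocity of joint cover between -0.05 and 0.05 rad/s and contact force between the fingers and cover above 0.03 N); the arm keeps its last pose, push and grip.
It fails at once if the cover is raised while the valve is not shut (value of joint cover above 0.15 rad and value of joint valve_lever below 1.4 rad).
It fails at once if the cover runs on to its open stop (value of joint cover above 1.68 rad).
It fails at once if the mug is shifted or tipped (distance of tea_mug from where it was at the start of the episode above 0.03 m or angle between tea_mug's own z axis and vertical above 0.5 rad).
It fails at once if the beaker is shifted or tipped (distance of beaker from where it was at the start of the episode above 0.03 m or angle between beaker's own z axis and vertical above 0.5 rad).
It fails at once if the small box is shifted (distance of indicator_box from where it was at the start of the episode above 0.03 m).
It also fails if it takes over 59 s, if anything falls off the work surface, if the arm or the gripper's body presses on something with over 40 N, if the wrist force passes 120 N, or if a joint passes its speed limit or range.

## Working session

There is one attempt and no reset: what is moved stays moved. The work goes in short steps, Python scripts to look and compute and a tool call to move; the robot and the scene stay as the last step left them, time stands still between calls to the robot, and variables do not carry over. Pictures are saved under pics/ and viewed, at most 10 in all, crops included, and the job is handed in when it is done.

Besides the shell and the picture viewer there is one more tool, called after "Request:" as name(argument=value, ...), one argument or row to a line, values as JSON. arm_command: Moves the arm, as the interface text tells. Shifts and turns lie within -1 to 1; 1 stands for 0.2 m of shift or pi rad of turn. Its arguments: {"type":"object","properties":{"increments":{"type":"array","items":{"type":"array","items":{"type":"number","minimum":-1,"maximum":1}}},"fingers":{"type":"number"},"force":{"type":"number"}},"required":["increments"]}

```bash
mkdir -p pics; cat > h.py <<'E'
from plant import *
import numpy as np, cv2
from scipy.spatial.transform import Rotation as R
def save(c,n):
    cv2.imwrite(f'pics/{n}.png',c['image'][:,:,::-1])
def ray(c,u,v):
    d=c['T'][:3,:3]@np.array([(u-c['cx'])/c['fx'],(v-c['cy'])/c['fy'],1]); return c['T'][:3,3],d
def onz(c,u,v,z):
    o,d=ray(c,u,v); return o+d*(z-o[2])/d[2]
def proj(c,p):
    q=np.linalg.inv(c['T'])@np.append(p,1); return c['fx']*q[0]/q[2]+c['cx'],c['fy']*q[1]/q[2]+c['cy']
def rel(p,rv=None):
    s=read_state(); r=R.from_rotvec(s['orientation'])
    return r.inv().apply(np.array(p)-s['tool_pos'])/0.2
E
python3 - <<'E'
from h import *
import pickle
cs={}
for n in('top','side'):
    c=read_camera(n);cs[n]=c;save(c,n+'0');print(n,c['T'].round(3).tolist(),c['fx'])
pickle.dump(cs,open('c0.pkl','wb'))
s=read_state();print({k:np.round(v,3) for k,v in s.items()});print(R.from_rotvec(s['orientation']).as_matrix().round(3))
E
```

```text
top [[-0.0, -0.997, 0.072, 0.406], [-1.0, 0.001, 0.01, -0.064], [-0.011, -0.072, -0.997, 1.632], [0.0, 0.0, 0.0, 1.0]] 465.3508785758771
side [[0.94, -0.188, 0.286, 0.228], [-0.342, -0.492, 0.801, -0.872], [-0.01, -0.85, -0.526, 0.652], [0.0, 0.0, 0.0, 1.0]] 400.57334614446887
{'t': np.float64(0.1), 'q': array([ 1.119,  0.131,  1.489, -0.   ,  1.523, -0.085]), 'dq': array([-0.   , -0.   , -0.005, -0.   ,  0.001,  0.001]), 'joint_torque': array([ 1.0000e-03, -5.6134e+01, -4.9309e+01,  7.7000e-02,  2.9000e-02,
       -0.0000e+00]), 'tool_pos': array([0.215, 0.56 , 0.404]), 'orientation': array([-5.730e-01, -3.088e+00,  2.000e-03]), 'force': array([ 0.087, -0.721, -0.748]), 'wrist_torque': array([ 0.008,  0.014, -0.005]), 'gripper_force': np.float64(0.0), 'opening': np.float64(0.093)}
[[-0.933  0.359 -0.001]
 [ 0.359  0.933 -0.001]
 [ 0.    -0.002 -1.   ]]
```

View pics/top0.png

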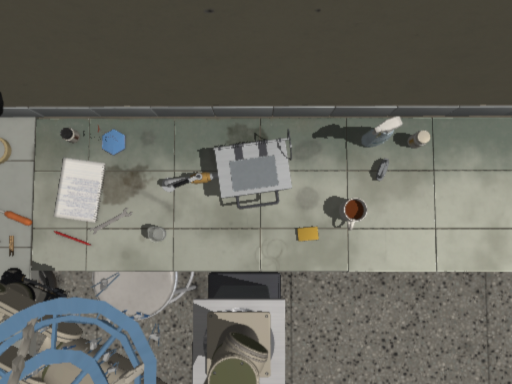

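View pics/side0.png

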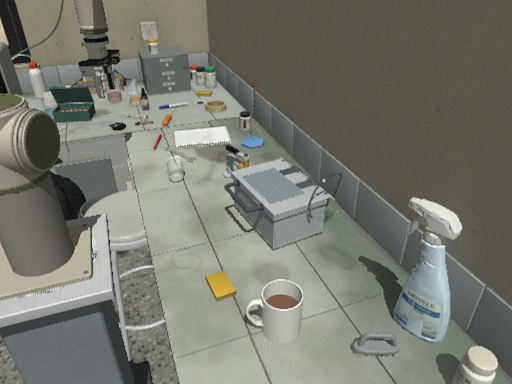

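The top view shows the bath at about (253,167), bar at about (258,203), valve at about (200,178) with its lever pointing left, beaker (157,233), box (308,233) and mug (355,210). The side view agrees. Next I'll zoom in on the valve and bath.

```bash
python3 - <<'E'
from h import *
import pickle
cs=pickle.load(open('c0.pkl','rb'))
im=cs['top']['image'][120:220,150:310,::-1]
cv2.imwrite('pics/z.png',cv2.resize(im,None,fx=5,fy=5,interpolation=cv2.INTER_CUBIC))
E
```

```text
(no output)
```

View pics/z.png

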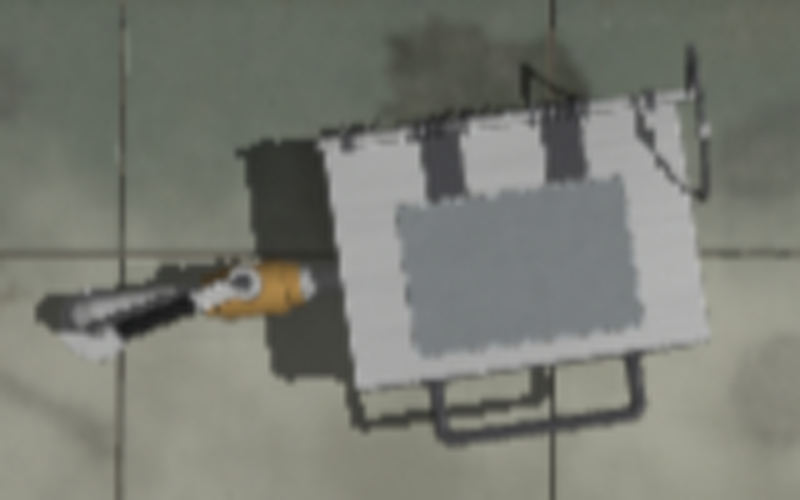

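The zoom shows the stem at (243,281), grip centre about (156,314), bar from (443,437) to (640,410) and far plate edge from (325,140) to (690,93), all in crop pixels (5x, offset 150,120).

```bash
cat >> h.py <<'E'
E
python3 - <<'E'
from h import *
import pickle
c=pickle.load(open('c0.pkl','rb'))['top']
f=lambda u,v,z:onz(c,u/5-.4+150,v/5-.4+120,z)[:2]
P=dict(stem=f(243,281,.118),grip=f(156,314,.126),b1=f(443,437,.112),b2=f(640,410,.112),e1=f(325,140,.118),e2=f(690,93,.118),n1=f(357,388,.118),n2=f(707,342,.118))
for k,v in P.items():print(k,v.round(4))
d=lambda a,b:np.linalg.norm(P[a]-P[b])
print('grip-stem .062',d('grip','stem'),'plate y .22?',d('e1','e2'),'x',d('e1','n1'),'bar',d('b1','b2'))
for a,b in(('e1','e2'),('n1','n2'),('b1','b2')):
    v=P[a]-P[b];print('yaw',np.arctan2(-v[0],v[1]))
v=P['e1']-P['n1'];print('yaw',np.arctan2(v[1],v[0]))
v=P['grip']-P['stem'];print('lever yaw',np.arctan2(-v[0],v[1]))
yaw=np.mean([np.arctan2(-(P[a]-P[b])[0],(P[a]-P[b])[1]) for a,b in(('e1','e2'),('n1','n2'),('b1','b2'))])
X=np.array([np.cos(yaw),np.sin(yaw)]);Y=np.array([-X[1],X[0]])
bm=(P['b1']+P['b2'])/2; pc=sum(P[k] for k in('e1','e2','n1','n2'))/4
print('yaw',yaw,'bar',bm,'hinge from bar',bm+.203*X,'far edge mid',(P['e1']+P['e2'])/2,'stem-pc in bath',(P['stem']-pc)@X,(P['stem']-pc)@Y,'bar-pc',(bm-pc)@X,(bm-pc)@Y)
for n,u,v,z in(('beaker',157,232,.035),('box',308,234,.014),('mug',355,210,.097)):print(n,onz(c,u,v,z).round(3))
E
```

```text
stem [0.5655 0.1266]
grip [0.5431 0.1822]
b1 [ 0.4635 -0.0043]
b2 [ 0.4811 -0.1331]
e1 [0.6586 0.0734]
e2 [ 0.6893 -0.1666]
n1 [0.4953 0.0516]
n2 [ 0.5251 -0.1767]
grip-stem .062 0.05985566227065722 plate y .22? 0.24192733451071116 x 0.1647876298763083 bar 0.12996626105440476
yaw 0.1273484089294227
yaw 0.13010640167406323
yaw 0.13566354072187045
yaw 0.13269509641171423
lever yaw 0.38288343325649066
yaw 0.13103945044178547 bar [ 0.47228401 -0.06872349] hinge from bar [ 0.67354361 -0.04219855] far edge mid [ 0.67396743 -0.04657549] stem-pc in bath -0.0026747973025573243 0.18311252884670745 bar-pc -0.12062410298663946 0.0016120552448565455
beaker [0.381 0.277 0.035]
box [ 0.374 -0.242  0.014]
mug [ 0.454 -0.388  0.097]
```

```bash
cat >> h.py <<'E'
yaw=.131; X=np.array([np.cos(yaw),np.sin(yaw),0]);Y=np.array([-X[1],X[0],0]);Z=np.array([0,0,1.])
stem=np.array([.5655,.1266,.118]); bar=np.array([.4723,-.0687,.112]); hinge=bar+.203*X+.006*Z
def pose(g,yang): # grasp point, vertical tool with its y axis at yang
    y=np.array([np.cos(yang),np.sin(yang),0]); z=-Z; x=np.cross(y,z)
    return np.array(g)+.167*Z,R.from_matrix(np.c_[x,y,z])
def rows(targets,base=None):
    s=read_state(); p0,r0=base or (s['tool_pos'],R.from_rotvec(s['orientation']))
    for p,r in targets:
        print((r0.inv().apply(p-p0)/.2).round(3),((r0.inv()*r).as_rotvec()/np.pi).round(3))
def lev(a,dz=0,rad=.062): # lever joint angle -> grip pose
    w=yaw+a; return pose(stem+rad*np.array([-np.sin(w),np.cos(w),0])+dz*Z,w)
def cov(a): # cover angle -> bar grip pose
    b=a-np.arctan2(.006,.203); rr=np.hypot(.203,.006)
    return pose(hinge+rr*(-np.cos(b)*X+np.sin(b)*Z),yaw)
E
python3 -c "
from h import *
rows([lev(.25,.1)])"
```

```text
[-2.202 -1.167  0.096] [-0.     0.     0.262]
```

Request:
arm_command(
  increments=[
    [-0.25,-0.14,0,0,0,0],
    [-0.5,-0.28,0,0,0,0],
    [-0.75,-0.41,0,0,0,0],
    [-1,-0.55,0,0,0,0],
    [-1,-0.55,0,0,0,0],
  ],
  fingers=-0.08,
  force=15,
)

```text
t: 0.72
tool_pos: [0.3645, 0.383, 0.4044]
orientation: [0.581, 3.087, -0.002]
force: [-0.3, 0.7, -0.8]
opening: 0.0513
gripper_force: 0.0
```

Request:
arm_command(
  increments=[
    [-0.25,-0.14,0,0,0,0.05],
    [-0.5,-0.28,0,0,0,0.1],
    [-0.75,-0.41,0,0,0,0.15],
    [-1,-0.55,0,0,0,0.2],
    [-1,-0.55,0,0,0,0.26],
  ],
)

```text
t: 1.35
tool_pos: [0.5113, 0.2091, 0.4041]
orientation: [-1.764, -2.6, 0.001]
force: [-0.8, 0.2, 0.7]
opening: 0.0501
gripper_force: 0.0
```

```bash
python3 -c "
from h import *
rows([lev(.25,.1),lev(.25)])
c=read_camera('wrist');save(c,'w1')
import pickle;pickle.dump(c,open('w1.pkl','wb'))
print(c['T'].round(3),c['fx'],read_state()['tool_pos'],read_state()['t'])
for p in(stem,lev(.25)[0]-.159*Z,bar):print(proj(c,p))
"
```

```text
[-0.174  0.099  0.096] [-0.     0.    -0.001]
[-0.173  0.099  0.596] [-0.     0.    -0.001]
[[ 0.929  0.354  0.105  0.482]
 [ 0.369 -0.891 -0.265  0.282]
 [-0.     0.285 -0.958  0.385]
 [ 0.     0.     0.     1.   ]] 265.8438845696457 [0.5104211  0.21047187 0.40413987] 1.4
(np.float64(275.03245650933826), np.float64(272.1226990278293))
(np.float64(276.45474890558575), np.float64(225.2146405807237))
(np.float64(153.30879207350674), np.float64(365.99794979330727))
```

View pics/w1.png

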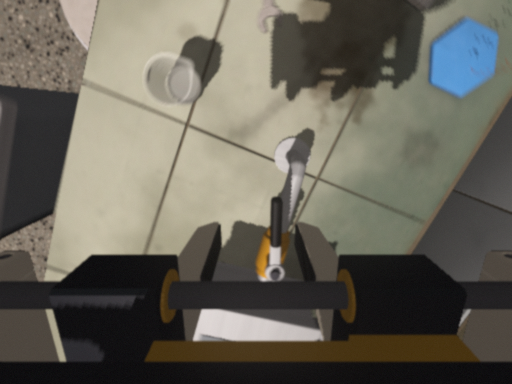

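The wrist view shows the stem at (275,272) and the grip centred near (276,221), which matches the projections, so I'll descend and pinch.

Request:
arm_command(
  increments=[
    [-0.17,0.1,0.1,0,0,0],
    [-0.17,0.1,0.3,0,0,0],
    [-0.17,0.1,0.5,0,0,0],
    [-0.17,0.1,0.6,0,0,0],
    [-0.17,0.1,0.6,0,0,0],
  ],
)

```text
t: 2.02
tool_pos: [0.5401, 0.1881, 0.2832]
orientation: [-1.747, -2.608, 0.004]
force: [0.2, 1.0, 0.4]
opening: 0.0502
gripper_force: 0.0
```

Request:
arm_command(
  increments=[
    [0,0,0,0,0,0],
    [0,0,0,0,0,0],
    [0,0,0,0,0,0],
    [0,0,0,0,0,0],
    [0,0,0,0,0,0],
  ],
  fingers=1,
)

```text
t: 2.65
tool_pos: [0.5412, 0.1874, 0.2851]
orientation: [1.751, 2.608, 0.001]
force: [-0.1, -0.3, 2.0]
opening: 0.0121
gripper_force: 15.0
```

```bash
python3 -c "
from h import *
s=read_state();print(s['tool_pos'],s['opening'],s['gripper_force'])
b=(s['tool_pos'],R.from_rotvec(s['orientation']))
rows([lev(.25)])
print();rows([lev(a) for a in np.linspace(.25,.92,6)[1:]])
print();rows([lev(a) for a in np.linspace(.92,1.6,6)[1:]],lev(.92))
"
```

```text
[0.54116624 0.18736583 0.2851439 ] 0.012065621038714322 15.000092089176178
[-0.017 -0.     0.001] [0.    0.    0.002]

[-0.02  -0.042  0.001] [ 0.    0.   -0.04]
[-0.028 -0.082  0.001] [ 0.     0.    -0.083]
[-0.041 -0.122  0.001] [ 0.     0.    -0.126]
[-0.06  -0.159  0.001] [ 0.     0.    -0.168]
[-0.083 -0.193  0.001] [ 0.     0.    -0.211]

[-0.003 -0.042  0.   ] [ 0.     0.    -0.043]
[-0.011 -0.083  0.   ] [ 0.     0.    -0.087]
[-0.025 -0.123  0.   ] [ 0.    0.   -0.13]
[-0.045 -0.16   0.   ] [ 0.     0.    -0.173]
[-0.069 -0.195  0.   ] [ 0.     0.    -0.216]
```

Request:
arm_command(
  increments=[
    [-0.02,-0.042,0,0,0,-0.04],
    [-0.028,-0.082,0,0,0,-0.083],
    [-0.041,-0.122,0,0,0,-0.126],
    [-0.06,-0.159,0,0,0,-0.168],
    [-0.083,-0.193,0,0,0,-0.211],
  ],
)

```text
t: 3.28
tool_pos: [0.5102, 0.1588, 0.285]
orientation: [-0.798, -3.034, -0.003]
force: [-9.8, 8.0, 8.3]
opening: 0.0119
gripper_force: 15.0
```

Request:
arm_command(
  increments=[
    [-0.003,-0.042,0,0,0,-0.043],
    [-0.011,-0.083,0,0,0,-0.087],
    [-0.025,-0.123,0,0,0,-0.13],
    [-0.045,-0.16,0,0,0,-0.17],
    [-0.067,-0.19,0,0,0,-0.21],
  ],
)

```text
t: 3.9
tool_pos: [0.5028, 0.1181, 0.2849]
orientation: [0.227, -3.128, -0.002]
force: [-15.0, 16.6, 11.1]
opening: 0.012
gripper_force: 15.0
```

Request:
arm_command(
  increments=[
    [0,0,0,0,0,0],
    [0,0,0,0,0,0],
    [0,0,0,0,0,0],
    [0,0,0,0,0,0],
    [0,0,0,0,0,0],
  ],
)

```text
t: 4.53
tool_pos: [0.5029, 0.1185, 0.2849]
orientation: [0.22, -3.129, -0.002]
force: [-14.6, 3.1, 12.6]
opening: 0.0117
gripper_force: 15.0
```

```bash
python3 -c "
from h import *
s=read_state();v=s['tool_pos']-stem
print(s['tool_pos'],s['opening'],s['gripper_force'],s['force'],s['wrist_torque'],'lever',np.arctan2(-v[0],v[1])-yaw,np.hypot(v[0],v[1]))
rows([lev(1.571),lev(1.65)])"
```

```text
[0.50289961 0.11845813 0.28486699] 0.01172841477734684 14.99682605266571 [-14.60372685   3.08691412  12.64467379] [0.54972978 2.30673347 0.06541925] lever 1.5691313556162338 0.06312764031345973
[-0.006 -0.001 -0.001] [ 0.001 -0.002  0.003]
[-0.006 -0.025 -0.001] [ 0.001 -0.002 -0.022]
```

Request:
arm_command(
  increments=[
    [0,0,0,0,0,0],
    [0,0,0,0,0,0],
    [0,0,-0.1,0,0,0],
    [0,0,-0.3,0,0,0],
    [0,0,-0.5,0,0,0],
  ],
  fingers=0.4,
)

```text
t: 5.15
tool_pos: [0.5043, 0.1176, 0.3854]
orientation: [0.219, -3.133, 0.0]
force: [0.2, 0.2, -0.1]
opening: 0.028
gripper_force: 0.0
```

```bash
python3 -c "
from h import *
p,r=cov(0)
rows([(p+.1*Z,r)]);print(read_state()['opening'],read_state()['force'])"
```

```text
[ 0.288 -0.9    0.033] [-0.    -0.     0.503]
0.02803402745448445 [ 0.2329971   0.21294839 -0.08990501]
```

Request:
arm_command(
  increments=[
    [0.07,-0.22,0,0,0,0.055],
    [0.14,-0.45,0,0,0,0.11],
    [0.22,-0.68,0,0,0,0.165],
    [0.29,-0.9,0.03,0,0,0.22],
    [0.29,-0.9,0.03,0,0,0.275],
  ],
)

```text
t: 5.78
tool_pos: [0.4714, -0.0715, 0.3783]
orientation: [-1.127, -2.932, 0.002]
force: [-0.1, 1.0, -0.1]
opening: 0.0281
gripper_force: 0.0
```

Request:
arm_command(
  increments=[
    [0,0,0,0,0,0.055],
    [0,0,0,0,0,0.11],
    [0,0,0,0,0,0.165],
    [0,0,0,0,0,0.228],
    [0,0,0,0,0,0.228],
  ],
)

```text
t: 6.4
tool_pos: [0.4721, -0.0687, 0.3787]
orientation: [2.071, 2.362, -0.0]
force: [0.1, -0.1, -0.6]
opening: 0.0278
gripper_force: 0.0
```

```bash
python3 -c "
from h import *
c=read_camera('wrist');save(c,'w2');t=read_camera('top')
import pickle;pickle.dump(c,open('w2.pkl','wb'))
print(proj(c,bar),proj(c,bar+.055*Y),proj(c,bar-.055*Y),proj(c,stem-.062*X))
p,r=cov(0)
rows([(p+.1*Z,r),(p,r)]);print(read_state()['t'])
w=c['image'][:,:,::-1]; z=cv2.resize(t['image'][150:220,150:310,::-1],(512,224),interpolation=cv2.INTER_CUBIC)
cv2.imwrite('pics/m2.png',np.vstack([w,z[:200]]))"
```

```text
(np.float64(257.67799989526765), np.float64(197.26891107612562)) (np.float64(257.6728824115362), np.float64(140.174960302741)) (np.float64(257.6825354533236), np.float64(247.87052350172078)) (np.float64(331.1315554713916), np.float64(-27.555136240625473))
[-0.     0.001 -0.002] [-0.     0.     0.001]
[-0.     0.001  0.498] [-0.     0.     0.001]
6.5
```

View pics/m2.png

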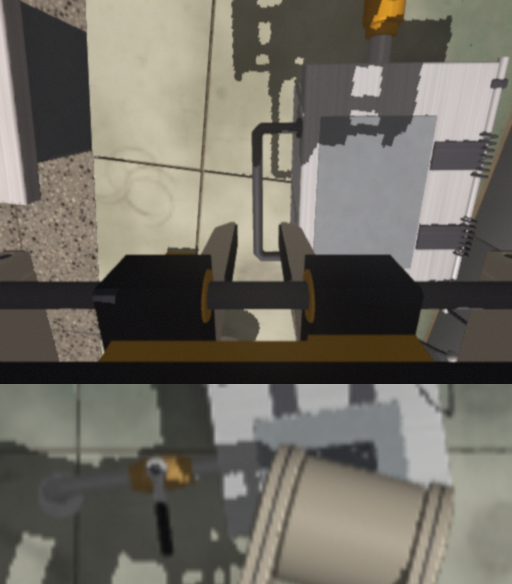

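The bar sits at column 258, rows 130–255, as predicted (258,197). The lever in the top view is fully across the pipe, so I'll descend on the bar.

Request:
arm_command(
  increments=[
    [0,0,0.15,0,0,0],
    [0,0,0.3,0,0,0],
    [0,0,0.42,0,0,0],
    [0,0,0.5,0,0,0],
    [0,0,0.5,0,0,0],
  ],
)

```text
t: 7.12
tool_pos: [0.4716, -0.0685, 0.2776]
orientation: [-2.069, -2.362, 0.002]
force: [0.1, 0.6, 0.3]
opening: 0.0281
gripper_force: 0.0
```

Request:
arm_command(
  increments=[
    [0,0,0,0,0,0],
    [0,0,0,0,0,0],
    [0,0,0,0,0,0],
    [0,0,0,0,0,0],
    [0,0,0,0,0,0],
  ],
  fingers=1,
  force=12,
)

```text
t: 7.75
tool_pos: [0.4719, -0.0688, 0.2794]
orientation: [2.072, 2.362, -0.001]
force: [-5.6, -1.6, 4.4]
opening: 0.0095
gripper_force: 12.0
```

```bash
python3 -c "
from h import *
s=read_state();print(s['tool_pos'],s['opening'],s['gripper_force'],s['force'])
rows([cov(0)])
A=np.linspace(0,1.16,16)
for k in range(0,15,5):print();rows([cov(a) for a in A[k+1:k+6]],cov(A[k]))
print();rows([cov(1.13),cov(.92)],cov(1.16))
"
```

```text
[ 0.47186032 -0.0687859   0.27938826] 0.009504229461267298 12.006181329488754 [-5.6145965  -1.6201069   4.39660434]
[0.    0.002 0.002] [-0.  0. -0.]

[-0.     0.001 -0.079] [0. 0. 0.]
[-0.     0.007 -0.157] [0. 0. 0.]
[-0.     0.02  -0.234] [0. 0. 0.]
[-0.     0.039 -0.31 ] [0. 0. 0.]
[-0.     0.064 -0.385] [0. 0. 0.]

[-0.     0.03  -0.072] [0. 0. 0.]
[ 0.     0.066 -0.142] [0. 0. 0.]
[ 0.     0.107 -0.209] [0. 0. 0.]
[ 0.     0.153 -0.273] [0. 0. 0.]
[ 0.     0.204 -0.333] [0. 0. 0.]

[-0.     0.055 -0.056] [0. 0. 0.]
[-0.     0.115 -0.107] [0. 0. 0.]
[-0.     0.178 -0.153] [0. 0. 0.]
[-0.     0.245 -0.195] [0. 0. 0.]
[-0.     0.314 -0.231] [0. 0. 0.]

[ 0.    -0.027  0.013] [0. 0. 0.]
[ 0.    -0.206  0.129] [0. 0. 0.]
```

Opening is 9.5 mm, so the bar is held. I'll raise it one third first and check.

Request:
arm_command(
  increments=[
    [0,0.001,-0.079,0,0,0],
    [0,0.007,-0.157,0,0,0],
    [0,0.02,-0.234,0,0,0],
    [0,0.039,-0.31,0,0,0],
    [0,0.064,-0.385,0,0,0],
  ],
)

```text
t: 8.38
tool_pos: [0.4841, -0.067, 0.3571]
orientation: [-2.071, -2.36, 0.003]
force: [-7.9, -3.4, 1.1]
opening: 0.0093
gripper_force: 12.0
```

Request:
arm_command(
  increments=[
    [0,0.03,-0.072,0,0,0],
    [0,0.066,-0.142,0,0,0],
    [0,0.107,-0.209,0,0,0],
    [0,0.153,-0.273,0,0,0],
    [0,0.204,-0.333,0,0,0],
  ],
)

```text
t: 9.0
tool_pos: [0.524, -0.0616, 0.4254]
orientation: [-2.071, -2.36, 0.004]
force: [-18.1, -0.8, 13.8]
opening: 0.0094
gripper_force: 12.0
```

```bash
cat >> h.py <<'E'
def chk():
    s=read_state();g=s['tool_pos']+.167*R.from_rotvec(s['orientation']).as_matrix()[:,2]-hinge
    print('t',s['t'],'cover',np.arctan2(g[2],-g@X)+.0295,'r',np.hypot(g[2],g@X),'lat',g@Y,'open',s['opening'],s['gripper_force'],s['force'].round(1))
E
python3 -c "
from h import *
chk();rows([cov(.773)])
c=read_camera('side')
cv2.imwrite('pics/s2.png',cv2.resize(c['image'][100:260,160:400,::-1],None,fx=3,fy=3))"
```

```text
t 9.0 cover 0.7771395758772516 r 0.20647474634549184 lat 0.00029125099807753675 open 0.009440255454471207 11.994024440646172 [-18.1  -0.8  13.8]
[-0.001  0.007  0.015] [-0.001  0.    -0.   ]
```

View pics/s2.png

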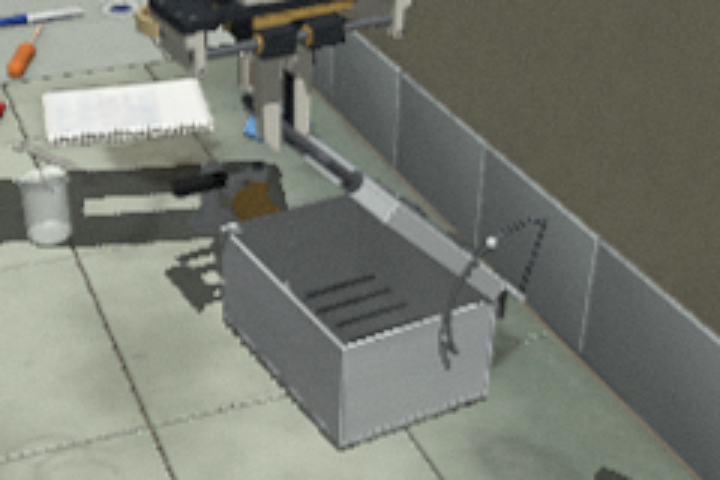

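The cover is lifted to about 0.78 rad, still below the bead. The tool is being pushed outward by about 23 N, so the true arc lies a few mm outside my path, and I'll widen the radius.

```bash
cat >> h.py <<'E'
def cov2(a,dr=.005):
    b=a-.0295; p,r=cov(a); return p+dr*(-np.cos(b)*X+np.sin(b)*Z),r
E
python3 -c "
from h import *
b=cov(.773)
rows([cov2(a) for a in(.773,.83,.9,.97,1.03)],b)
print();rows([cov2(a) for a in(1.08,1.13,1.17,1.17,1.17)],cov2(1.03))
print();rows([cov2(a) for a in(1.11,1.05,.98,.93,.92)],cov2(1.17))"
```

```text
[ 0.    -0.018 -0.017] [0. 0. 0.]
[-0.     0.023 -0.059] [0. 0. 0.]
[-0.     0.077 -0.108] [0. 0. 0.]
[-0.     0.134 -0.153] [0. 0. 0.]
[-0.     0.186 -0.188] [0. 0. 0.]

[ 0.     0.044 -0.027] [0. 0. 0.]
[-0.     0.09  -0.052] [0. 0. 0.]
[-0.     0.128 -0.07 ] [0. 0. 0.]
[-0.     0.128 -0.07 ] [0. 0. 0.]
[-0.     0.128 -0.07 ] [0. 0. 0.]

[ 0.    -0.056  0.028] [0. 0. 0.]
[ 0.    -0.11   0.059] [0. 0. 0.]
[ 0.    -0.171  0.099] [0. 0. 0.]
[ 0.    -0.212  0.13 ] [0. 0. 0.]
[-0.    -0.22   0.137] [0. 0. 0.]
```

Request:
arm_command(
  increments=[
    [0,-0.018,-0.017,0,0,0],
    [0,0.023,-0.059,0,0,0],
    [0,0.077,-0.108,0,0,0],
    [0,0.134,-0.153,0,0,0],
    [0,0.186,-0.188,0,0,0],
  ],
)

```text
t: 9.68
tool_pos: [0.5624, -0.0562, 0.4614]
orientation: [2.071, 2.362, 0.002]
force: [-1.6, 0.5, 1.2]
opening: 0.0098
gripper_force: 12.0
```

Request:
arm_command(
  increments=[
    [0,0.044,-0.027,0,0,0],
    [0,0.09,-0.052,0,0,0],
    [0,0.128,-0.07,0,0,0],
    [0,0.128,-0.07,0,0,0],
    [0,0.128,-0.07,0,0,0],
  ],
)

```text
t: 10.3
tool_pos: [0.5876, -0.0529, 0.475]
orientation: [2.071, 2.362, 0.002]
force: [-3.7, 4.4, 6.1]
opening: 0.0093
gripper_force: 12.0
```

```bash
python3 -c "
from h import *
chk();rows([cov2(1.17)])
c=read_camera('side')
for a in (1.0,1.047,1.1,1.17): print(a,[(np.array(proj(c,hinge-.12*Y+d*(-np.cos(a)*X+np.sin(a)*Z)))-[160,100])*3 for d in(0,.07,.16)])
cv2.imwrite('pics/s3.png',cv2.resize(c['image'][100:260,160:400,::-1],None,fx=3,fy=3))"
```

```text
t 10.3 cover 1.1734569284157064 r 0.20869016732020504 lat 0.0006653811991939826 open 0.009341213823900593 12.02342838048935 [-3.7  4.4  6.1]
[-0.003 -0.001  0.004] [ 0. -0.  0.]
1.0 [array([516.81394051, 291.57853435]), array([484.63988715, 240.53569127]), array([438.35224212, 167.10220204])]
1.047 [array([516.81394051, 291.57853435]), array([487.77194988, 237.76988985]), array([446.01088488, 160.39550016])]
1.1 [array([516.81394051, 291.57853435]), array([491.382174  , 234.80248815]), array([454.84421686, 153.23203407])]
1.17 [array([516.81394051, 291.57853435]), array([496.25843164, 231.14459847]), array([466.77493618, 144.46206069])]
```

View pics/s3.png

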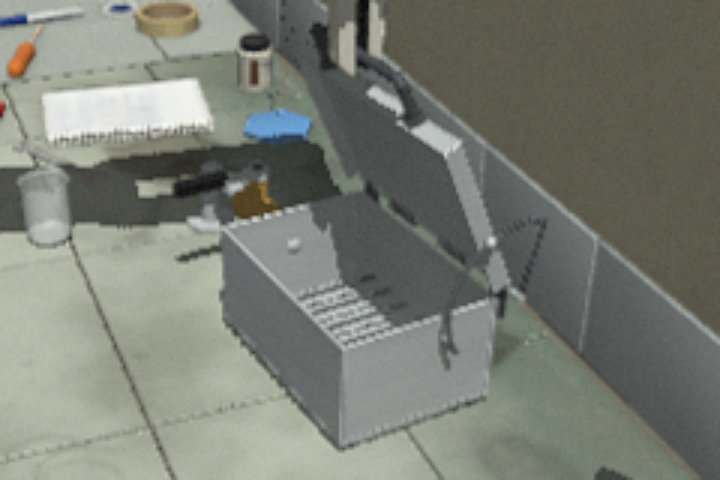

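The plate edge now lies past the bead (491,242), at an estimated 1.14–1.19 rad. I'll go a little further for certainty, then ease back.

```bash
python3 -c "
from h import *
b=cov2(1.17)
rows([cov2(a) for a in(1.23,1.19)],b)
print();rows([cov2(a) for a in(1.14,1.09,1.04,1.0,.96)],cov2(1.19))
print();rows([cov2(a) for a in(.94,.93)],cov2(.96))"
```

```text
[ 0.     0.057 -0.024] [0. 0. 0.]
[ 0.     0.019 -0.008] [0. 0. 0.]

[-0.    -0.047  0.022] [0. 0. 0.]
[-0.    -0.093  0.046] [0. 0. 0.]
[ 0.    -0.138  0.073] [0. 0. 0.]
[ 0.    -0.173  0.096] [0. 0. 0.]
[ 0.    -0.207  0.12 ] [0. 0. 0.]

[ 0.    -0.017  0.013] [0. 0. 0.]
[ 0.    -0.025  0.019] [0. 0. 0.]
```

Request:
arm_command(
  increments=[
    [0,0.03,-0.013,0,0,0],
    [0,0.057,-0.024,0,0,0],
    [0,0.057,-0.024,0,0,0],
    [0,0.057,-0.024,0,0,0],
    [0,0.019,-0.008,0,0,0],
  ],
)

```text
t: 10.98
tool_pos: [0.5915, -0.0524, 0.4765]
orientation: [2.07, 2.362, 0.003]
force: [-1.7, 3.4, 5.3]
opening: 0.0096
gripper_force: 12.0
```

Request:
arm_command(
  increments=[
    [0,-0.047,0.022,0,0,0],
    [0,-0.093,0.046,0,0,0],
    [0,-0.138,0.073,0,0,0],
    [0,-0.173,0.096,0,0,0],
    [0,-0.207,0.12,0,0,0],
  ],
)

```text
t: 11.6
tool_pos: [0.5497, -0.0584, 0.4508]
orientation: [-2.072, -2.361, 0.0]
force: [1.1, 3.6, -2.3]
opening: 0.0093
gripper_force: 12.0
```

Request:
arm_command(
  increments=[
    [0,-0.017,0.013,0,0,0],
    [0,-0.025,0.019,0,0,0],
    [0,-0.025,0.019,0,0,0],
    [0,-0.025,0.019,0,0,0],
    [0,-0.025,0.019,0,0,0],
  ],
)

```text
t: 12.22
tool_pos: [0.5454, -0.059, 0.4476]
orientation: [2.072, 2.362, 0.0]
force: [4.2, 3.5, -4.4]
opening: 0.0096
gripper_force: 12.0
```

```bash
python3 -c "
from h import *
chk();rows([cov2(.93)])
s=read_state();d=s['tool_pos']-np.array([.4719,-.0688,.2794]);h=d@X;print('chord est',2*np.arcsin(np.hypot(h,d[2])/.4062),2*(np.pi/2-np.arctan2(d[2],h)+.0295))
c=read_camera('side')
cv2.imwrite('pics/s4.png',cv2.resize(c['image'][120:220,230:350,::-1],None,fx=6,fy=6))"
```

```text
t 12.225 cover 0.9289490376745038 r 0.20771636635126578 lat 0.00010415077831240892 open 0.009559482187254666 12.007350325584412 [ 4.2  3.5 -4.4]
[-0.001 -0.    -0.002] [ 0.  0. -0.]
chord est 0.9394452724926103 0.8894429577556429
```

View pics/s4.png

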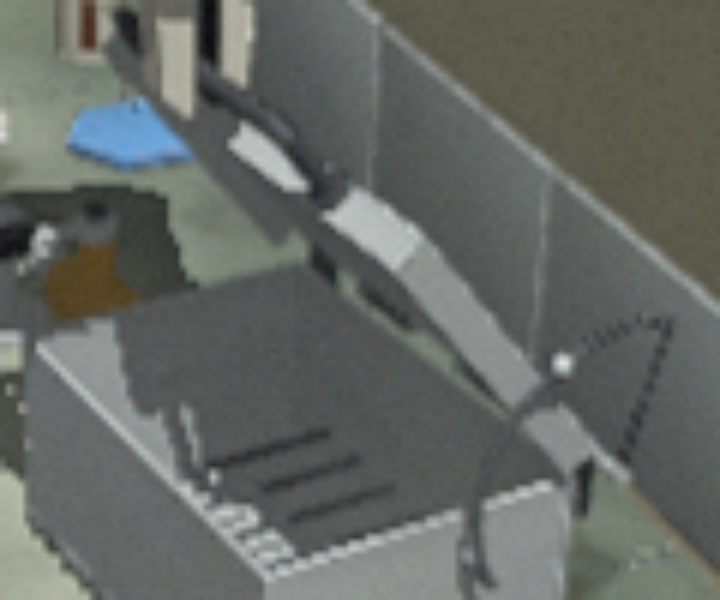

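The plate edge (from (425,250) to (580,460)) is clearly below the bead at (562,365). The angle is about 0.89–0.94 rad, inside the 5–10° window, and the arm is still gripping, so I'm handing in.

```bash
python3 -c "
from plant import *
print(close_job())"
```

```text
the job is handed in; nothing more can be done
None
```

I shut the valve, raised the cover past its balance point, then eased it back and handed in still gripping it at about 0.92 rad (estimated), roughly 7° short of balance; no verdict was returned.

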